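Lay down the drained parts dishes and nest them in the carrier

ROBOT

A 6-joint arm with a two-finger parallel gripper is mounted at the origin on a cart in front of the work surface, level with it; the furniture and walls round the work are solid. World frame = base frame: x ahead of the robot, y to its left, z up, the work surface at z = 0. Lengths are in m, angles in rad, forces in N, time in s.
With the tool pointing down it reaches from about 0.375 to 0.9 m from the base axis. Payload 3.1 kg.
Tool frame: the origin (TCP) lies at the very end of the fingers, on their centre line; the grasp point (between the pads) lies 19 mm behind it; z points along the fingers, y is the line along which they close (so a half turn about z gives the same grasp; the last joint's range is limited). The gripper opens to 87 mm and grips with 3 to 60 N. Pads are 19 mm wide; open, the fingers measure 117 mm over their backs; the gripper's body (75 mm by 190 mm) begins 51 mm behind the grasp point.
Start: joints at [-1.482, 0.527, 1.433, -0, 1.181, -0.178], TCP at [0.165, -0.603, 0.223] pointing down, gripper open.
Joint ranges: [-3.08, 3.08], [-0.75, 2.2], [0.22, 2.44], [-1.43, 4.57], [0, 2.65], [-2.85, 2.85]. Speed limits (rad/s): [2.79, 2.79, 3.14, 3.14, 3.14, 3.14].

INTERFACE

Orientations are given as a rotation vector (axis times angle).
In Python, from bench import ctrl gives the robot as it stands.
- The arm moves only by the tool step_arm, never from a script. Its argument "series" is text: rows parted by semicolons, each of 7 numbers parted by spaces: the opening, from 0 (shut) to 1 (fully open), then the shift along the world's x, y, z in cm, then the turn, a rotation vector about the world's x, y, z in degrees. A call has 1 to 12 rows; each row shifts and turns the commanded pose from where the row before left it; what a row does not reach is not made up. A row lasts 1/8 s, in which the tool goes at most 62.5 mm and 10.7 degrees, less where a joint would pass 70% of its speed; a pose out of reach is approached as far as the arm can. A call is refused whole if a number of a shift passes 6.25 or a number of a turn 10.7, either way. A call with a gripper value outside its range is refused whole. The fingers move at their own pace and stop on an object; "squeeze" is the grip in N (left out, the last holds). Time passes only in rows, so rows that do not move let the fingers close. It gives the time, the measured TCP pose, the force, the opening and the grip force at its end, in the units of the state.
- ctrl.sense(): the state, without advancing time (a new reading comes with each control period).
- ctrl.camera(name): name is "scene" or "top" or "wrist"; returns the picture (480x640x3 uint8, red, green, blue); there is no depth.
- ctrl.camera_params(name): a dict with "mtx" (3x3 intrinsics, pixels), "eye" and "attitude" of the camera in the world. Camera axes: x right, y down, z forward; pixel columns grow to the right and rows downward; lengths in m; the calibration is good to about 2 mm. A picture is of the moment at which its call begins: read the wrist's pose just before it. camera_params takes no time and is no camera call; for the wrist camera it gives the pose at the moment of the call.
- ctrl.sign_off(): hands the job in; it is judged then, once.
The state is a dict: "t": time; "joint_pos": joint angles; "joint_vel": joint speeds; "tau": joint torques, N m; "ee_pos": TCP position; "ee_rot": TCP orientation; "contact_force": force on the tool from outside, world axes, zero at the start; "wrist_torque": the same for the moment, N m; "opening": finger opening in m; "finger_force": force on a finger pad.
Only numpy, scipy, OpenCV 4.12 (cv2) and the standard library are available. Lean on these libraries where they do the work, as an engineer would, in place of code of your own. Each camera call takes 0.05 s, during which the arm holds its last target. There are 200 camera calls.

TASK

The washed steel parts dishes stand on their edges on the worktop to drain. Fold the dish carrier's handle right down, tip each dish onto its foot, hollow side up, with a light fingertip push at its top - do not grip it while it stands on edge - and nest every one of them in the dish that sits in the carrier, in any order; then swing the handle back upright. Leave the other things on the bench where they are.

Things in the scene. Friction and masses are not known exactly. Their poses are not given: they have to be found in the camera images.
- carrier: loose dish carrier, 0.9 kg: round aluminium base 104 mm across and 6 mm thick, a low seat ring (62 mm across, 4.5 mm high) in the middle and two ears at its y = +47 and y = -47 mm, up to 29 mm high, on which a wire bail handle turns. Stands on a white board 3 mm thick. Origin: centre of the underside; z up; the handle folds down to the carrier's +x side
- seat (a point): centre of the carrier's seat, on the top face of the base (6 mm above the carrier's origin, same axes), where the foot of the lowest dish stands
- bail (a joint): angle of the carrier's handle: 0 upright against its stop, grows as it folds towards the carrier's +x, 1.3 fully down against the other stop. It stays where it is left (friction: about 1 to 2 N at the grip). The pivot axis runs along the carrier's y, 21 mm above its underside over its centre; starts nearly upright
- bail_grip (a point): centre of the handle's round black grip: 13 mm thick, 64 mm long, along the carrier's y, 105 mm from the pivot axis; 126 mm above the carrier's underside when upright, 49 mm when fully down. The handle's wire sides stand at y = +53 and -53 mm of the carrier. Axes turn with the handle
- dish_0: turned steel parts dish, hollow, 50 g: rim 60 mm across, tapering to a 46 mm foot, 26 mm high, wall 2 mm; underside hollow, inner floor 12 mm above the foot edge, so each nested dish sits 12 mm higher than the one below. Origin: centre of the foot plane; z: along its axis from foot to mouth (up when foot down, hollow side up). Sits in the seat from the start as the lowest dish
- dish_1: dish like dish_0, same frame; starts on its side, rim and foot edge touching the worktop: z 15 degrees above level, origin 22 mm and rim top 58 mm up. Pushed at the rim top from the mouth side, against its z, it tips after 15 mm and falls onto its foot, its origin ending about 22 mm farther in the direction of the push. May be absent
- dish_2: dish like dish_0, same frame; starts on its side as dish_1 does. May be absent
- dish_3: dish like dish_0, same frame; starts on its side as dish_1 does. May be absent
- dish_4: dish like dish_0, same frame; starts on its side as dish_1 does. May be absent
- solder_station: fixed soldering station, a black box 99 mm high; in its frame it covers x -55 to +109 mm and y -58 to +58 mm, knobs standing up to 30 mm out of its -x face. Origin on the worktop. The gripper's body must keep clear of it
- flux_bottle: bystander: amber bottle, 36 mm across, 70 mm high, origin under its middle
- screwdriver_2: bystander: small screwdriver lying flat, 102 mm long along its y, 11 mm thick, origin under its middle
- side_cutters: bystander: small pliers lying flat, 115 mm long along their y, 51 mm wide, 11 mm thick, origin under their middle

How it is judged:
On the way, in this order (a step that is already met when the one before it is completed fails the run):
1. the carrier's handle is folded right down (value of joint bail above 1.1 rad), for 0.2 s.
2. every dish is nested in the carrier, foot down (horizontal distance between each of dish_0, dish_1, dish_2, dish_3, dish_4 and seat below 0.006 m and angle between each of dish_0, dish_1, dish_2, dish_3, dish_4's own z axis and vertical below 0.12 rad and z of dish_0 in the frame of seat between -0.004 and 0.053 m and z of dish_1 in the frame of seat between -0.004 and 0.053 m and z of dish_2 in the frame of seat between -0.004 and 0.053 m and z of dish_3 in the frame of seat between -0.004 and 0.053 m and z of dish_4 in the frame of seat between -0.004 and 0.053 m), for 0.2 s.
3. the handle is upright again (value of joint bail below 0.15 rad), for 0.2 s.
At the end, for the whole second after the job is handed in: every dish present is nested foot down, hollow side up, in the stack on the seat (within 6 mm of its centre and 0.12 rad of vertical, foot at most 53 mm above it), at rest; the handle is within 0.15 rad of upright; the carrier stands level (all of step 2 and linear speed of each of dish_0, dish_1, dish_2, dish_3, dish_4, carrier below 0.02 m/s and value of joint bail below 0.15 rad and angle between carrier's own z axis and vertical below 0.1 rad); the robot touches nothing.
It fails at once if a dish that still stands on edge is gripped or pushed hard (over 10 N) ((angle between dish_1's own z axis and vertical above 1 rad and contact force between the fingers and dish_1 above 10 N) or (angle between dish_2's own z axis and vertical above 1 rad and contact force between the fingers and dish_2 above 10 N) or (angle between dish_3's own z axis and vertical above 1 rad and contact force between the fingers and dish_3 above 10 N) or (angle between dish_4's own z axis and vertical above 1 rad and contact force between the fingers and dish_4 above 10 N)).
It fails at once if another thing on the bench is moved by more than 2 cm (distance of any of flux_bottle, screwdriver_2, side_cutters from where it was at the start of the episode above 0.02 m).
Of dish_1, dish_2, dish_3, dish_4 only 3 to 4 are there at a start; the rules pass over those that are not, and their reading is None.
At some moment in a run one of carrier may be knocked a few centimetres aside while the robot is not near it.
It also fails if it takes over 210 s, if anything falls off the work surface, if the arm or the gripper's body presses on something with over 40 N, if the wrist force passes 120 N, or if a joint passes its speed limit or range.

## Working session

There is one attempt and no reset: what is moved stays moved. The work goes in short steps, Python scripts to look and compute and a tool call to move; the robot and the scene stay as the last step left them, time stands still between calls to the robot, and variables do not carry over. Pictures are saved under pics/ and viewed, at most 14 in all, crops included, and the job is handed in when it is done.

Besides the shell and the picture viewer there is one more tool, called after "Emit:" by a JSON object that holds its "op" and its "data", one argument or row to a line. step_arm: Moves the arm, as the interface text tells. Its arguments: {"type":"object","properties":{"series":{"type":"string"},"squeeze":{"type":"number"}},"required":["series"]}

```bash
ls; mkdir -p pics; python3 - <<'E'
from bench import ctrl
import cv2
for n in("scene","top"):
    cv2.imwrite(f"pics/{n}0.png",ctrl.camera(n)[:,:,::-1]); p=ctrl.camera_params(n); print(n,p)
s=ctrl.sense();print({k:s[k] for k in("t","ee_pos","ee_rot","opening","contact_force")})
E
```

```text
pics
scene {'mtx': array([[558.89119844,   0.        , 314.35552652],
       [  0.        , 558.89119844, 235.04911208],
       [  0.        ,   0.        ,   1.        ]]), 'eye': array([-0.02959128,  0.51827021,  0.87448136]), 'attitude': array([-1.18659161,  2.35101883, -0.93808897])}
top {'mtx': array([[507.10533187,   0.        , 319.8292464 ],
       [  0.        , 507.10533187, 242.66676855],
       [  0.        ,   0.        ,   1.        ]]), 'eye': array([0.47269989, 0.09461505, 1.03942349]), 'attitude': array([-2.18404732,  2.12917739, -0.0982725 ])}
{'t': 0.1, 'ee_pos': array([ 0.16474703, -0.60220304,  0.22164614]), 'ee_rot': array([-3.11170252e+00, -4.17604429e-01, -1.51658223e-04]), 'opening': 0.08684635010732375, 'contact_force': array([0.8706718 , 0.34639226, 0.35538307])}
```

View pics/top0.png

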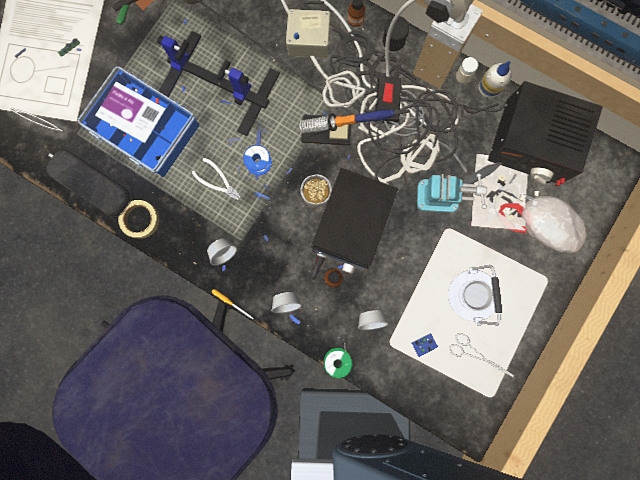

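View pics/scene0.png

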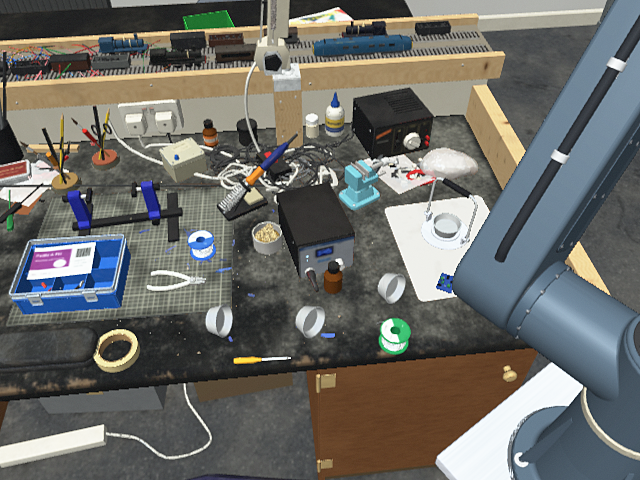

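Three dishes stand on edge, at top-view pixels (222,252), (286,302) and (372,320). The carrier is at about (477,294), with its grip at (497,295). I'll enlarge these areas next.

```bash
cat > h.py <<'E'
import numpy as np,cv2
from scipy.spatial.transform import Rotation as R
from bench import ctrl
def P(n):
    p=ctrl.camera_params(n);return p["mtx"],np.array(p["eye"]),R.from_rotvec(p["attitude"]).as_matrix()
def ray(n,u,v,z,p=None):
    K,e,A=p or P(n);d=A@np.linalg.inv(K)@[u,v,1];return e+d*(z-e[2])/d[2]
def proj(n,X,p=None):
    K,e,A=p or P(n);c=(np.atleast_2d(X)-e)@A;q=c@K.T;return q[:,:2]/q[:,2:]
E
python3 - <<'E'
from h import *
for u,v,z in[(222,252,.03),(286,302,.03),(372,320,.03),(477,294,.02),(320,240,0),(340,240,0),(497,295,.12)]: print(u,v,ray("top",u,v,z).round(3))
t=cv2.imread("pics/top0.png");s=cv2.imread("pics/scene0.png")
c=lambda i,x,y,w,h,f:cv2.resize(i[y:y+h,x:x+w],None,fx=f,fy=f,interpolation=cv2.INTER_CUBIC)
cv2.imwrite("pics/cropT.png",c(t,195,225,200,110,4))
cv2.imwrite("pics/cropC.png",np.hstack([c(t,430,245,90,90,4),c(s,400,160,90,90,4)]))
E
```

```text
222 252 [0.559 0.31  0.03 ]
286 302 [0.463 0.178 0.03 ]
372 320 [0.433 0.008 0.03 ]
477 294 [ 0.489 -0.201  0.02 ]
320 240 [0.592 0.115 0.   ]
340 240 [0.593 0.073 0.   ]
497 295 [ 0.487 -0.208  0.12 ]
```

View pics/cropT.png

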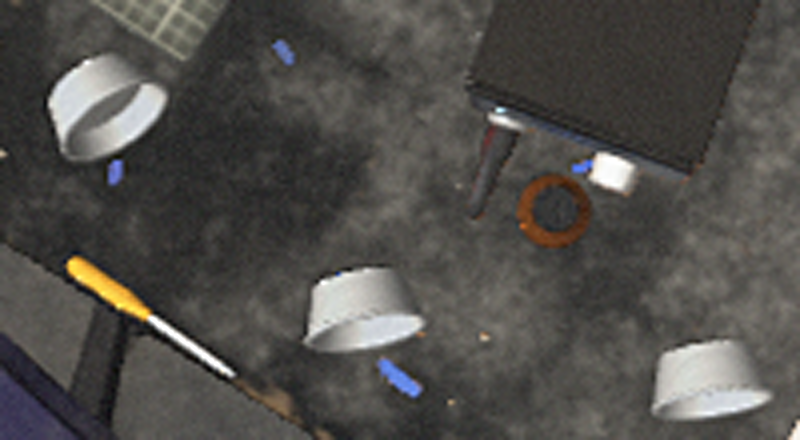

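View pics/cropC.png

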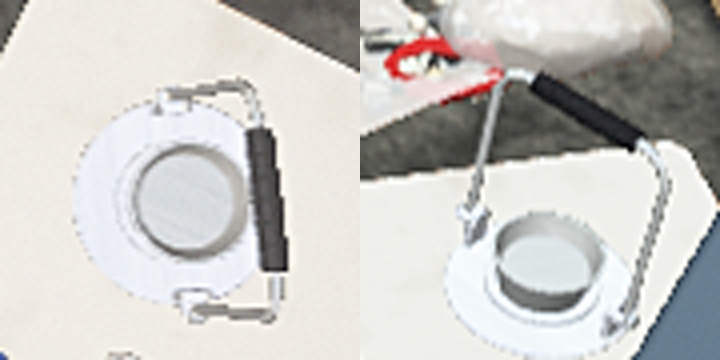

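The crops show the dishes with mouths toward the robot (image down). The bail is nearly upright, with grip ends at top pixels (494.5,277.5) and (498,312.5), and at scene pixels (445,180) and (471,196). Next I fit the poses.

```bash
cat > fit.py <<'E'
from h import *
from scipy.optimize import minimize,least_squares
th=np.linspace(0,2*np.pi,40,endpoint=False)
circ=lambda r,h:np.c_[r*np.cos(th),r*np.sin(th),0*th+h]
M=np.vstack([circ(30,26),circ(23,0)])/1000
def edge(x,y,psi):  # axis heading psi, 15 deg up, origin .022
    el=np.radians(15);z=np.array([np.cos(psi)*np.cos(el),np.sin(psi)*np.cos(el),np.sin(el)])
    a=np.cross([0,0,1],z);a/=np.linalg.norm(a);return M@np.array([a,np.cross(z,a),z])+[x,y,.022]
def up(x,y,z=0):return M+[x,y,z]
def hull(n,X,p):
    h=cv2.convexHull((proj(n,X,p)*16).astype(np.int32));m=np.zeros((480,640),np.uint8);cv2.fillConvexPoly(m,h,255,cv2.LINE_AA,4);return m/255.
def masks(n,img,c,r=28):
    g=img.astype(int);m=((g.min(2)>95)&(np.ptp(g,axis=2)<45)).astype(np.uint8)
    w=np.zeros_like(m);cv2.circle(w,tuple(int(v) for v in c),r,1,-1);m*=w
    k,l,s,_=cv2.connectedComponentsWithStats(m);i=1+s[1:,4].argmax()
    f=np.zeros_like(m);cs,_h=cv2.findContours((l==i).astype(np.uint8),0,2);cv2.drawContours(f,[cv2.convexHull(np.vstack(cs))],-1,1,-1);return f
def fit(mod,x0,imgs):
    ps={n:P(n) for n in imgs};ms={n:masks(n,imgs[n],proj(n,mod(*x0).mean(0),ps[n])[0]) for n in imgs}
    def cost(q):
        return sum(1-np.minimum(ms[n],hull(n,mod(*q),ps[n])).sum()/np.maximum(ms[n],hull(n,mod(*q),ps[n])).sum() for n in imgs)
    s=np.array([x0+np.eye(len(x0))[i]*([.01,.01,.4][i]) if i>=0 else x0 for i in range(-1,len(x0))])
    r=minimize(cost,x0,method="Nelder-Mead",options=dict(initial_simplex=s,xatol=1e-4,fatol=1e-4));return r.x,r.fun
E
python3 - <<'E'
from fit import *
im={n:cv2.imread(f"pics/{n}0.png") for n in("top","scene")}
for g in[(.565,.31,-2.2),(.47,.178,-2.8),(.44,.008,-2.8)]:
    for sub in (("top","scene"),("top",),("scene",)):
        x,f=fit(edge,np.array(g),{n:im[n] for n in sub});print(sub,x.round(4),round(f,3))
pt,ps=P("top"),P("scene")
obs=[("top",1,(494.5,277.5)),("top",-1,(498.2,312.5)),("scene",1,(445,180)),("scene",-1,(470.8,196.3))]
T={n:P(n) for n in("top","scene")}
def res(q,sg):
    x,y,yaw,b=q;c,s=np.cos(yaw),np.sin(yaw);W=lambda X:np.array([x+c*X[0]-s*X[1],y+s*X[0]+c*X[1],.003+X[2]])
    r=[]
    for n,k,o in obs:
        r+=list(proj(n,W([.105*np.sin(b),sg*k*.032,.021+.105*np.cos(b)]),T[n])[0]-o)
    for n,o in(("top",(477.9,295.1)),("scene",(447.5,221.7))): r+=list(proj(n,W([0,0,.032]),T[n])[0]-o)
    for n,k,o in(("top",1,(473,269.5)),("top",-1,(478,320.8)),("scene",1,(428,215.5)),("scene",-1,(465,240.5))): r+=list(proj(n,W([0,sg*k*.047,.027]),T[n])[0]-o)
    return np.array(r)
for sg,y0 in((1,0),(-1,3.14)):
    r=least_squares(res,[.49,-.2,y0,0],args=(sg,));print(sg,r.x.round(4),r.fun.round(1))
for u,v in[(313,250),(365,268),(344,170),(396,187)]:print("station",ray("top",u,v,.099).round(3))
print("knob",ray("top",345,267,.05),"bottle",ray("top",333,277,.07),"driver",ray("top",215,292,.01),ray("top",252,319,.01))
print(R.from_rotvec(ctrl.sense()["ee_rot"]).as_matrix().round(3))
E
```

```text
('top', 'scene') [ 0.5743  0.3215 -2.5348] 0.469
('top',) [ 0.5731  0.3227 -2.5081] 0.082
('scene',) [ 0.5986  0.3107 -3.0596] 0.31
('top', 'scene') [ 0.4767  0.1817 -2.9633] 0.298
('top',) [ 0.4761  0.1826 -2.9714] 0.08
('scene',) [ 0.4797  0.1797 -2.9992] 0.179
('top', 'scene') [ 0.4462  0.0088 -3.0019] 0.133
('top',) [ 0.446   0.0098 -3.0222] 0.07
('scene',) [ 0.4465  0.009  -2.96  ] 0.047
1 [ 0.4844 -0.1956 -1.4743  0.0862] [ 0.5  0.1  0.7  1.3 -0.8  0.2 -1.1 -0.4 -1.4  1.1 -1.2  1.4  0.3  2.9
  0.3 -0.5  0.8 -2.1 -1.3 -3.9]
-1 [ 0.4844 -0.1956  1.6673 -0.0862] [ 0.5  0.1  0.7  1.3 -0.8  0.2 -1.1 -0.4 -1.4  1.1 -1.2  1.4  0.3  2.9
  0.3 -0.5  0.8 -2.1 -1.3 -3.9]
station [0.561 0.125 0.099]
station [0.53  0.028 0.099]
station [0.715 0.071 0.099]
station [ 0.684 -0.028  0.099]
knob [0.53427285 0.06353883 0.05      ] bottle [0.51335449 0.08664504 0.07      ] driver [0.47936797 0.32457185 0.01      ] [0.42725484 0.24717445 0.01      ]
[[ 0.965  0.264 -0.   ]
 [ 0.264 -0.965  0.002]
 [ 0.    -0.002 -1.   ]]
```

Emit:
{"op": "step_arm", "data": {
  "series": "1 3.2 4 0.8 0 0 -1;1 3.2 4 0.8 0 0 -1;1 3.2 4 0.8 0 0 -1;1 3.2 4 0.8 0 0 -1;1 3.2 4 0.8 0 0 -1;1 3.2 4 0.8 0 0 -1;1 3.2 4 0.8 0 0 -1;1 3.2 4 0.8 0 0 -1;1 3.2 4 0.8 0 0 -1;1 3.2 4 0.8 0 0 -1;1 0 0 0 0 0 0;1 0 0 0 0 0 0"
}}

```text
t: 1.6
ee_pos: [0.4843, -0.2028, 0.3021]
ee_rot: [-3.138, -0.146, 0.002]
contact_force: [0.8, 0.2, 0.3]
opening: 0.0868
finger_force: 0.0
```

```bash
python3 - <<'E'
from h import *
s=ctrl.sense();print(s["t"],s["ee_pos"],R.from_rotvec(s["ee_rot"]).as_matrix().round(3)[:,1],s["joint_pos"].round(2) if hasattr(s["joint_pos"],"round") else s["joint_pos"])
w=ctrl.camera("wrist");a=cv2.cvtColor(w,4);cv2.imwrite("pics/w1.png",a)
K,e,A=P("wrist");print(e,A.round(2))
t=cv2.imread("pics/top0.png");cv2.imwrite("pics/w1b.png",a)
print(proj("wrist",[[.484,-.1956,.003],[.494,-.296,.052]]))
E
```

```text
1.6 [ 0.48428751 -0.20281681  0.30208045] [ 0.093 -0.996 -0.   ] [-0.61  0.3   1.58 -0.    1.26  0.87]
[ 0.56025619 -0.19709302  0.46274923] [[ 0.09 -0.96 -0.28]
 [-1.   -0.09 -0.03]
 [-0.    0.28 -0.96]]
[[314.41569664 189.17039271]
 [410.94845683 196.18906738]]
```

View pics/w1.png

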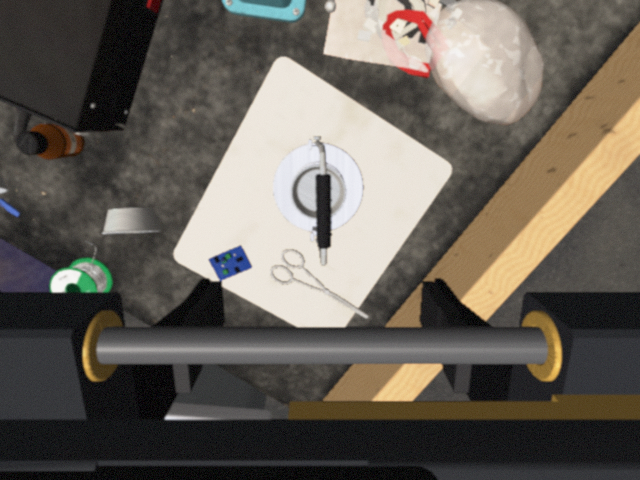

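The wrist view shows the grip from (322,176) to (324,247). The rail's inner foot line runs roughly (640,25)–(330,400) and its top edge (640,110)–(375,400).

```bash
python3 - <<'E'
from h import *
p=P("wrist")
a,b=ray("wrist",640,25,0,p),ray("wrist",330,400,0,p);print("foot line",a,b)
n=np.cross(b-a,[0,0,1]);n/=np.linalg.norm(n)
for h in np.arange(.0,.13,.02):
    print(h.round(2),[float((ray("wrist",*q,h,p)-a)@n) .__round__(3) for q in((640,110),(375,400))])
for y in(-.296,):print("dist of corners to foot line",[float((np.array([x,yy,0])-a)@n).__round__(3) for x,yy in((.494,-.296),(.457,-.391),(.531,-.391))])
print("grip",[ray("wrist",u,v,.128,p).round(4) for u,v in((322,176),(324,247))], "dish0",ray("wrist",318,190,.035,p))
E
```

```text
foot line [ 0.68600772 -0.51843147  0.        ] [ 1.97319671e-01 -2.41766764e-01 -5.55111512e-17]
0.0 [-0.064, -0.05]
0.02 [-0.051, -0.039]
0.04 [-0.039, -0.027]
0.06 [-0.027, -0.016]
0.08 [-0.015, -0.004]
0.1 [-0.003, 0.008]
0.12 [0.009, 0.019]
dist of corners to foot line [0.099, -0.002, 0.035]
grip [array([ 0.5163, -0.2013,  0.128 ]), array([ 0.4547, -0.2088,  0.128 ])] dish0 [ 0.48876691 -0.19961633  0.035     ]
```

Emit:
{"op": "step_arm", "data": {
  "series": "0.6 1 -0.1 -3.7 0 0 0;0.6 0 0 -3.7 0 0 0;0.6 0 0 -3.7 0 0 0;0.6 0 0 -3.7 0 0 0;0.6 0 0 -3.7 0 0 0;0.6 0 0 0 0 0 0;0 0 0 0 0 0 0;0 0 0 0 0 0 0;0 0 0 0 0 0 0;0 0 0 0 0 0 0;0 0 0 0 0 0 0;0 0 0 0 0 0 0",
  "squeeze": 12
}}

```text
t: 3.15
ee_pos: [0.495, -0.2038, 0.118]
ee_rot: [3.138, 0.145, 0.001]
contact_force: [-0.3, 0.3, 3.5]
opening: 0.0126
finger_force: 12.0
```

Emit:
{"op": "step_arm", "data": {
  "series": "0 0.1 -0.96 -0.13 0 0 0;0 0.1 -0.94 -0.22 0 0 0;0 0.1 -0.92 -0.31 0 0 0;0 0.1 -0.89 -0.39 0 0 0;0 0.1 -0.85 -0.47 0 0 0;0 0.1 -0.8 -0.55 0 0 0;0 0.1 -0.75 -0.62 0 0 0;0 0.1 -0.69 -0.68 0 0 0;0 0.1 -0.62 -0.75 0 0 0;0 0.1 -0.55 -0.8 0 0 0;0 0.05 -0.47 -0.85 0 0 0;0 0 -0.4 -0.89 0 0 0"
}}

```text
t: 4.65
ee_pos: [0.5055, -0.2928, 0.0504]
ee_rot: [3.138, 0.145, 0.001]
contact_force: [-2.4, 0.6, 0.6]
opening: 0.0124
finger_force: 12.0
```

Emit:
{"op": "step_arm", "data": {
  "series": "0 0 0 0 0 0 0;0 0 0 0 0 0 0;0 0 -0.1 -0.3 0 0 0;0 0 0 0 0 0 0"
}}

```text
t: 5.15
ee_pos: [0.5056, -0.2937, 0.0481]
ee_rot: [3.137, 0.145, 0.001]
contact_force: [-2.0, -1.9, -0.8]
opening: 0.0126
finger_force: 12.0
```

Emit:
{"op": "step_arm", "data": {
  "series": "0.4 0 0 0 0 0 0;0.4 0 0 0 0 0 0;0.4 0 0 0 0 0 0;0.4 0 0 2 0 0 0;0.4 0 0 4 0 0 0;0.4 0 0 5 0 0 0;0.4 0 4 4 0 0 0;0.4 -0.5 5 0 0 0 -2;0.4 -1 6 0 0 0 -3;0 -2 5.5 0 0 0 -3;0 -2.5 5.5 0 0 0 -3;0 -2.5 4 0 0 0 -3"
}}

```text
t: 6.65
ee_pos: [0.4191, 0.0089, 0.1981]
ee_rot: [-3.132, 0.24, -0.0]
contact_force: [-0.6, -0.0, -0.6]
opening: 0.0125
finger_force: 0.0
```

```bash
python3 - <<'E'
from fit import *
im={}
for n in("top","scene"):
    im[n]=cv2.cvtColor(ctrl.camera(n),4);cv2.imwrite(f"pics/{n}1.png",im[n])
c=lambda i,x,y,w,h,f:cv2.resize(i[y:y+h,x:x+w],None,fx=f,fy=f,interpolation=cv2.INTER_CUBIC)
cv2.imwrite("pics/c1.png",np.hstack([c(im["top"],430,235,130,130,3),c(im["scene"],400,150,130,130,3)]))
s=ctrl.sense();print(s["ee_pos"],R.from_rotvec(s["ee_rot"]).as_matrix().round(3)[:,1])
for sub in(("top",),("scene",)): print(fit(edge,np.array([.446,.009,-3.0]),{n:im[n] for n in sub}))
E
```

```text
[0.4155679  0.01066849 0.19762708] [-0.148 -0.989 -0.001]
(array([ 0.446,  0.009, -3.   ]), np.float64(1.0))
(array([ 0.44937525,  0.01523853, -3.94225946]), np.float64(0.6223009924301126))
```

View pics/c1.png

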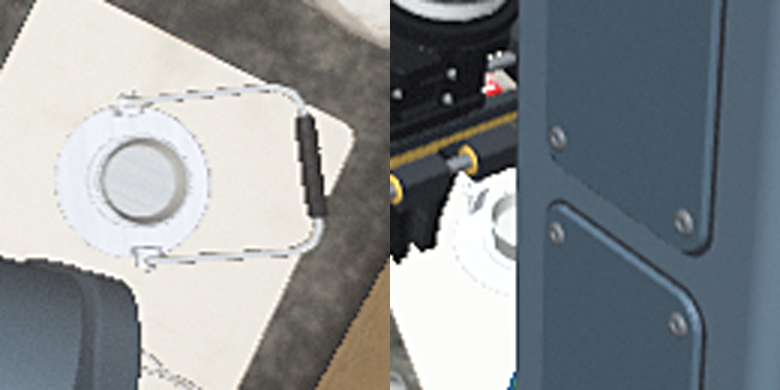

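Emit:
{"op": "step_arm", "data": {
  "series": "0 -1.7 -0.7 0 0 0 0;0 0 0 -5 0 0 0;0 0 0 -5 0 0 0;0 0 0 -4.6 0 0 0;0 0 0 0 0 0 0;0 0.5 0.07 0 0 0 0;0 0.5 0.07 0 0 0 0;0 0.4 0.05 0 0 0 0;0 0.4 0.05 0 0 0 0;0 0.4 0.05 0 0 0 0;0 0.4 0.05 0 0 0 0;0 0.4 0.05 0 0 0 0"
}}

```text
t: 8.25
ee_pos: [0.4335, 0.0037, 0.0519]
ee_rot: [-3.132, 0.239, 0.0]
contact_force: [0.2, -0.1, -0.1]
opening: 0.0005
finger_force: 0.0
```

Emit:
{"op": "step_arm", "data": {
  "series": "0 0.4 0.05 0 0 0 0;0 0.4 0.05 0 0 0 0;0 0.4 0.05 0 0 0 0;0 0.4 0.05 0 0 0 0;0 0.3 0 0 0 0 0;0 0 0 0 0 0 0;0 0 0 0 0 0 0"
}}

```text
t: 9.12
ee_pos: [0.4521, 0.0057, 0.052]
ee_rot: [-3.132, 0.239, 0.0]
contact_force: [-0.5, -0.6, -0.9]
opening: 0.0005
finger_force: 0.0
```

Emit:
{"op": "step_arm", "data": {
  "series": "0 0 0 3 0 0 0;0 0 0 5 0 0 0;0 0 0 5 0 0 0;0.85 0 0 3 0 0 0;0.85 0 0 0 0 0 0;0.85 0 0 0 0 0 0"
}}

```text
t: 9.88
ee_pos: [0.4513, 0.0058, 0.2112]
ee_rot: [-3.132, 0.239, 0.003]
contact_force: [-0.1, 0.2, -0.3]
opening: 0.0228
finger_force: 0.0
```

```bash
python3 - <<'E'
from fit import *
s=ctrl.sense();a=cv2.cvtColor(ctrl.camera("wrist"),4);cv2.imwrite("pics/w2.png",a)
print(s["ee_pos"],ray("top",534,290,.055))
print(proj("wrist",[[.468,.012,.026],[.468,.012,0]]))
print(fit(up,np.array([.468,.012]),{"wrist":a}))
E
```

```text
[0.45130943 0.00583042 0.21118663] [ 0.49896352 -0.29973832  0.055     ]
[[310.97736255 193.32727461]
 [311.69803688 188.43320205]]
(array([0.46421587, 0.01123387]), np.float64(0.3478436355791097))
```

View pics/w2.png

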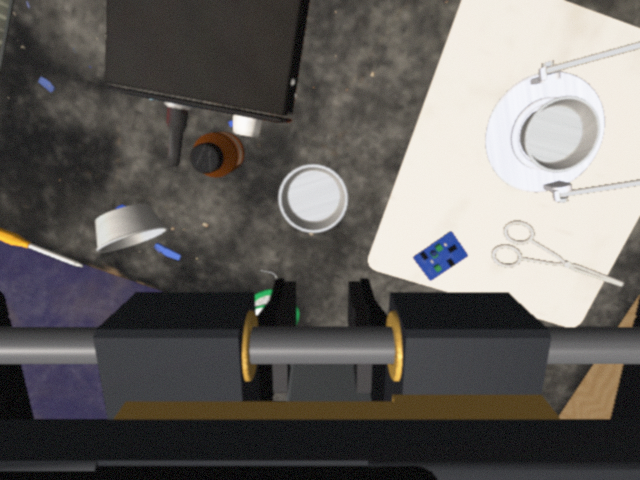

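Dish 3 now lies foot down, with its rim centre at (313,199) in the wrist view. The handle is folded.

```bash
python3 - <<'E'
from h import *
p=P("wrist")
print(ray("wrist",313,199,.026,p),ray("wrist",277.5,199,.026,p)-ray("wrist",348.5,199,.026,p))
print("dish0 rim",ray("wrist",563,135,.035,p))
E
```

```text
[0.46279554 0.0110496  0.026     ] [0.00939776 0.06127999 0.        ]
dish0 rim [ 0.48574858 -0.19873469  0.035     ]
```

Emit:
{"op": "step_arm", "data": {
  "series": "0.87 1.2 0.5 -2 0 0 0;0.87 0 0 -5 0 0 0;0.87 0 0 -5 0 0 0;0.87 0 0 -4 0 0 0;0.87 0 0 -2 0 0 0;0.87 0 0 -1.6 0 0 0;0.87 0 0 0 0 0 0;0 0 0 0 0 0 0;0 0 0 0 0 0 0;0 0 0 0 0 0 0;0 0 0 0 0 0 0",
  "squeeze": 10
}}

```text
t: 11.3
ee_pos: [0.4646, 0.0106, 0.0164]
ee_rot: [3.132, -0.239, 0.002]
contact_force: [-0.2, -1.0, 2.2]
opening: 0.0583
finger_force: 10.0
```

Emit:
{"op": "step_arm", "data": {
  "series": "0 0 0 1 0 0 0;0 0 0 2 0 0 0;0 0 0 4 0 0 0;0 0 0 5 0 0 0;0 0 -3 0 0 0 0;0 0.2 -5 0 0 0 0;0 0.3 -5 0 0 0 0;0 0.3 -4 0 0 0 0;0 0 0 0 0 0 0;0 0 0 0 0 0 0"
}}

```text
t: 12.55
ee_pos: [0.4715, -0.1587, 0.1361]
ee_rot: [-3.132, 0.239, 0.002]
contact_force: [-0.3, 0.6, -1.0]
opening: 0.0581
finger_force: 10.0
```

```bash
python3 - <<'E'
from fit import *
s=ctrl.sense();a=cv2.cvtColor(ctrl.camera("wrist"),4);cv2.imwrite("pics/w3.png",a)
print(s["ee_pos"],s["opening"],R.from_rotvec(s["ee_rot"]).as_matrix().round(3)[:,:])
print(proj("wrist",[s["ee_pos"],[.486,-.1987,.035]]))
E
```

```text
[ 0.47148932 -0.15867382  0.136111  ] 0.058136967704830886 [[ 0.988 -0.152 -0.001]
 [-0.152 -0.988  0.001]
 [-0.001 -0.001 -1.   ]]
[[321.1477972  302.78643233]
 [377.55053085 208.65284115]]
```

View pics/w3.png

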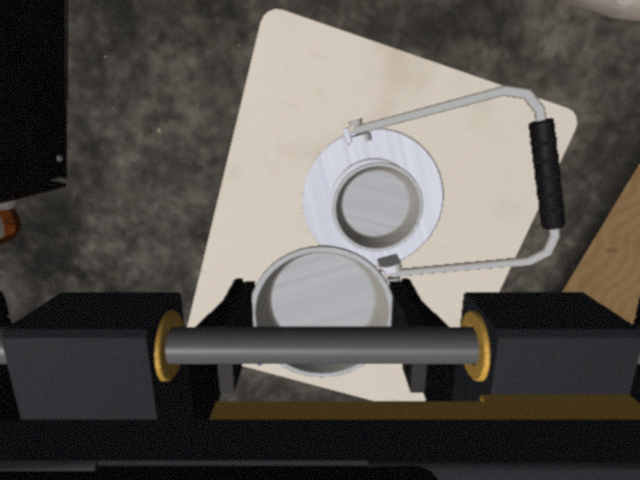

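The held dish's rim centre is at about (322,311). The seat dish's rim spans x 332–424 and y 160–248, centred at (378,204).

```bash
python3 - <<'E'
from h import *
p=P("wrist");s=ctrl.sense()["ee_pos"]
for z in(.146,.148):
    print("held",ray("wrist",322,311,z,p)-s,"dia",ray("wrist",252,311,z,p)-ray("wrist",392,311,z,p))
d=ray("wrist",378,204,.035,p);print("dish0",d,"dia",ray("wrist",332,204,.035,p)-ray("wrist",424,204,.035,p),ray("wrist",378,160,.035,p)-ray("wrist",378,248,.035,p))
E
```

```text
held [ 0.00095674 -0.00102509  0.00995087] dia [0.00873159 0.05727811 0.        ]
held [ 0.00194766 -0.00117629  0.01195087] dia [0.00861578 0.05651837 0.        ]
dish0 [ 0.48908901 -0.19934977  0.035     ] dia [0.00921581 0.06038278 0.        ] [ 0.05913947 -0.00667569  0.        ]
```

Emit:
{"op": "step_arm", "data": {
  "series": "0 0.8 -2 0 0 0 0;0 0.75 -1.9 0 0 0 0;0 0 0 -3 0 0 0;0 0 0 -3 0 0 0;0 0 0 -1.5 0 0 0;0 0 0 -0.8 0 0 0;0 0 0 -0.5 0 0 0;0 0 0 -0.5 0 0 0;0 0 0 -0.4 0 0 0;0 0 0 0 0 0 0;0 0 0 0 0 0 0"
}}

```text
t: 13.98
ee_pos: [0.488, -0.1984, 0.0392]
ee_rot: [3.132, -0.238, 0.001]
contact_force: [0.8, 0.1, -0.3]
opening: 0.0578
finger_force: 10.0
```

Emit:
{"op": "step_arm", "data": {
  "series": "0 0 0 -0.15 0 0 0;0 0 0 0 0 0 0;0.85 0 0 0 0 0 0;0.85 0 0 0 0 0 0;0.85 0 0 0 0 0 0;0.85 0 0 0.5 0 0 0;0.85 0 0 2 0 0 0;0.85 0 0 4 0 0 0;0.85 -0.5 0 5 0 0 0;0.85 -4 0 3 0 0 0;0.85 0 0 0 0 0 0;0.85 0 0 0 0 0 0"
}}

```text
t: 15.48
ee_pos: [0.4431, -0.1985, 0.1826]
ee_rot: [3.132, -0.239, 0.002]
contact_force: [-0.0, -1.1, 0.8]
opening: 0.0735
finger_force: 0.0
```

```bash
python3 - <<'E'
from fit import *
s=ctrl.sense();a=cv2.cvtColor(ctrl.camera("wrist"),4)
print(s["ee_pos"],s["opening"])
q=proj("wrist",[.488,-.199,.04])[0].astype(int);print(q)
x,y=max(q[0]-100,0),max(q[1]-75,0);cv2.imwrite("pics/w4.png",cv2.resize(a[y:y+150,x:x+200],None,fx=3,fy=3));print(x,y)
E
```

```text
[ 0.44312163 -0.19851857  0.18255494] 0.07352960101253625
[312 166]
212 91
```

View pics/w4.png

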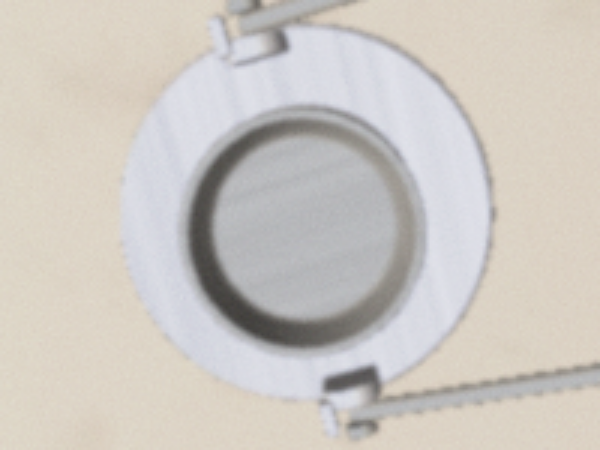

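The second dish is nested. The enlarged crop has its rim centre at (304,231), concentric with the base. Next is dish 2.

Emit:
{"op": "step_arm", "data": {
  "series": "0 -0.2 6 0 0 0 0;0 -0.2 6 0 0 0 0;0 -0.2 6 0 0 0 0;0 -0.2 6 0 0 0 0;0 -0.4 6 0 0 0 0;0 -0.4 6 0 0 0 0;0 -0.2 1.1 0 0 0 0;0 0 0 -4 0 0 0;0 0 0 -5 0 0 0;0 0 0 -4 0 0 0;0 0 0 0 0 0 0"
}}

```text
t: 16.9
ee_pos: [0.4227, 0.1717, 0.0494]
ee_rot: [3.13, -0.24, -0.013]
contact_force: [-0.1, -0.4, 0.4]
opening: 0.0002
finger_force: 0.0
```

Emit:
{"op": "step_arm", "data": {
  "series": "0 0.5 0.08 0 0 0 0;0 0.5 0.08 0.1 0 0 0;0 0.5 0.08 0 0 0 0;0 0.4 0.07 0 0 0 0;0 0.4 0.07 0 0 0 0;0 0.4 0.07 0 0 0 0;0 0.4 0.07 0 0 0 0;0 0.4 0.07 0 0 0 0;0 0.4 0.07 0 0 0 0;0 0.4 0.07 0 0 0 0;0 0.4 0.07 0 0 0 0;0 0.4 0.07 0 0 0 0"
}}

```text
t: 18.4
ee_pos: [0.476, 0.1814, 0.0534]
ee_rot: [3.133, -0.239, -0.0]
contact_force: [-0.1, 0.6, -0.2]
opening: 0.0005
finger_force: 0.0
```

Emit:
{"op": "step_arm", "data": {
  "series": "0 0.4 0.07 0 0 0 0;0 0.3 0 0 0 0 0;0 0 0 0 0 0 0;0 0 0 0 0 0 0;0.87 0 0 4 0 0 0;0.87 0 0 6 0 0 0;0.87 0 0 6 0 0 0;0.87 0 0 0 0 0 0;0.87 0 0 0 0 0 0"
}}

```text
t: 19.52
ee_pos: [0.482, 0.182, 0.2132]
ee_rot: [3.132, -0.239, -0.001]
contact_force: [-0.3, -0.4, 0.1]
opening: 0.0428
finger_force: 0.0
```

```bash
cat > look.py <<'E'
from fit import *
import sys
x,y,z=map(float,sys.argv[1:4]);s=ctrl.sense();a=cv2.cvtColor(ctrl.camera("wrist"),4);cv2.imwrite(sys.argv[4],a)
p=P("wrist");c=proj("wrist",[x,y,z],p)[0];print(s["t"],s["ee_pos"],s["opening"],c)
X,Y=[int(max(v,0)) for v in c-[90,70]]
m=cv2.cvtColor(a[Y:Y+140,X:X+180],cv2.COLOR_BGR2GRAY)
cv2.imwrite(sys.argv[4],cv2.resize(a[Y:Y+140,X:X+180],None,fx=4,fy=4));print("crop",X,Y)
E
python3 look.py .495 .185 .026 pics/w5.png
```

```text
19.525 [0.48195571 0.18195523 0.21323016] 0.042782357477730584 [314.73936219 196.33336466]
crop 224 126
```

View pics/w5.png

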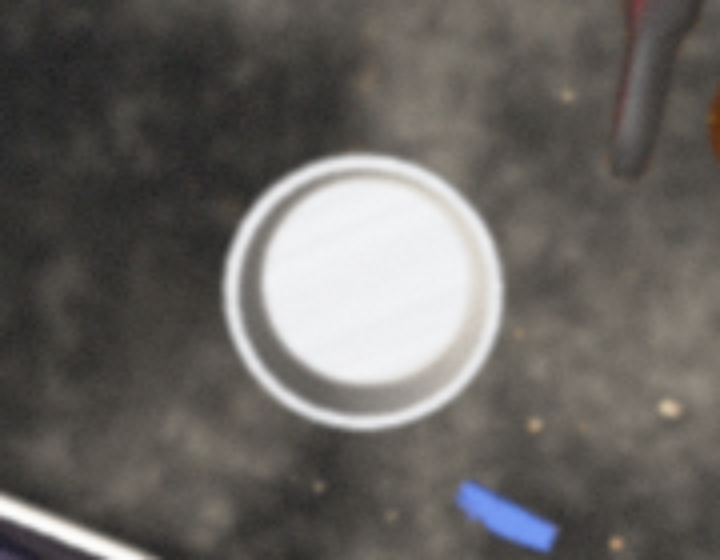

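Dish 2 is foot down, rim centre at crop (363,292), which is full-image (314.8,199), or about (0.4925, 0.185).

Emit:
{"op": "step_arm", "data": {
  "series": "0.87 1.1 0.3 -2 0 0 0;0.87 0 0 -5 0 0 0;0.87 0 0 -5 0 0 0;0.87 0 0 -4 0 0 0;0.87 0 0 -2 0 0 0;0.87 0 0 -1.7 0 0 0;0.87 0 0 0 0 0 0;0 0 0 0 0 0 0;0 0 0 0 0 0 0;0 0 0 0 0 0 0;0 0 0 0 0 0 0"
}}

```text
t: 20.95
ee_pos: [0.4945, 0.1852, 0.0173]
ee_rot: [-3.132, 0.239, -0.003]
contact_force: [1.2, 0.2, 3.6]
opening: 0.0581
finger_force: 10.0
```

Emit:
{"op": "step_arm", "data": {
  "series": "0 0 0 1 0 0 0;0 0 0 2 0 0 0;0 0 0 4 0 0 0;0 0 -1 5 0 0 0;0 -0.7 -5 0 0 0 0;0 -0.7 -6 0 0 0 0;0 -0.7 -6 0 0 0 0;0 0 -6 0 0 0 0;0 0 -6 0 0 0 0;0 0 -4.5 0 0 0 0;0 0 0 0 0 0 0;0 0 0 0 0 0 0"
}}

```text
t: 22.45
ee_pos: [0.472, -0.1592, 0.1365]
ee_rot: [-3.131, 0.24, 0.002]
contact_force: [-0.8, -0.3, -1.6]
opening: 0.0583
finger_force: 10.0
```

```bash
python3 look.py .488 -.199 .047 pics/w6.png
```

```text
22.45 [ 0.47201779 -0.15924918  0.13653351] 0.058266269360771276 [379.44511258 210.32762203]
crop 289 140
```

View pics/w6.png

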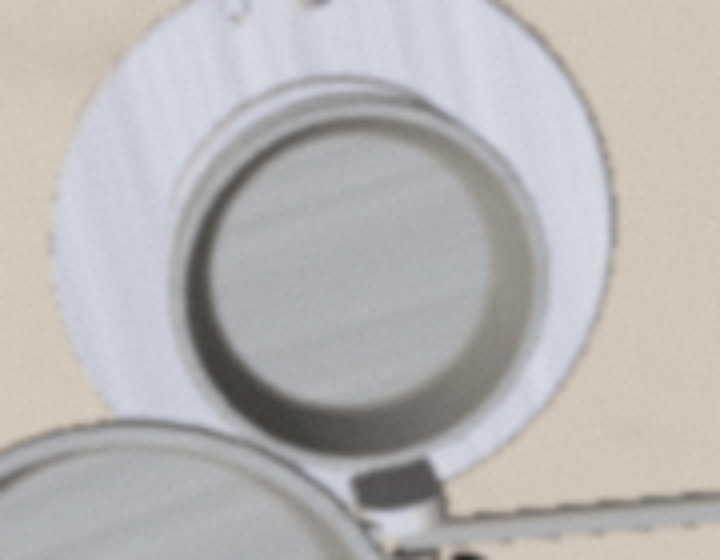

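The stack's rim centre is at (379,209.5), so the carrier has not moved. I place as before, 12 mm higher.

Emit:
{"op": "step_arm", "data": {
  "series": "0 0.8 -2 0 0 0 0;0 0.8 -1.9 0 0 0 0;0 0 0 -3 0 0 0;0 0 0 -2 0 0 0;0 0 0 -1.2 0 0 0;0 0 0 -0.8 0 0 0;0 0 0 -0.5 0 0 0;0 0 0 -0.5 0 0 0;0 0 0 -0.4 0 0 0;0 0 0 -0.15 0 0 0;0 0 0 0 0 0 0;0 0 0 0 0 0 0"
}}

```text
t: 24.0
ee_pos: [0.4889, -0.199, 0.0511]
ee_rot: [3.132, -0.239, 0.001]
contact_force: [0.2, -0.4, -1.2]
opening: 0.0584
finger_force: 10.0
```

Emit:
{"op": "step_arm", "data": {
  "series": "0.85 0 0 0 0 0 0;0.85 0 0 0 0 0 0;0.85 0 0 0 0 0 0;0.85 0 0 0.5 0 0 0;0.85 0 0 2 0 0 0;0.85 0 0 4 0 0 0;0.85 -0.5 0 4 0 0 0;0.85 -4 0 3 0 0 0;0.85 0 0 0 0 0 0;0.85 0 0 0 0 0 0"
}}

```text
t: 25.25
ee_pos: [0.4442, -0.1992, 0.1861]
ee_rot: [3.132, -0.239, 0.002]
contact_force: [-0.5, -0.5, 0.8]
opening: 0.0739
finger_force: 0.0
```

```bash
python3 look.py .488 -.199 .059 pics/w7.png
python3 - <<'E'
from fit import *
t=cv2.cvtColor(ctrl.camera("top"),4);cv2.imwrite("pics/top2.png",t)
print(fit(edge,np.array([.573,.322,-2.5]),{"top":t}))
E
```

```text
25.25 [ 0.44418734 -0.19916712  0.1860997 ] 0.07386969029705928 [311.23848943 170.05381303]
crop 221 100
(array([ 0.57271843,  0.32317774, -2.48431048]), np.float64(0.08209324452901978))
```

View pics/w7.png

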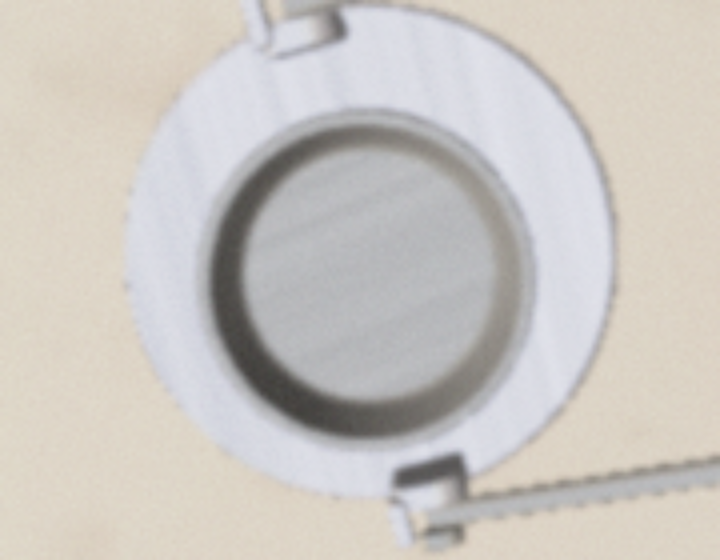

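The third dish is nested centred, rim centre at crop (367,280). The last one is dish 1; its fit is unchanged at (0.573, 0.323).

Emit:
{"op": "step_arm", "data": {
  "series": "0 0.97 5.45 0 0 0 5.1;0 0.97 5.45 0 0 0 5.1;0 0.97 5.45 0 0 0 5.1;0 0.97 5.45 0 0 0 5.1;0 0.97 5.45 0 0 0 5.1;0 0.97 5.45 0 0 0 5.1;0 0.97 5.45 0 0 0 5.1;0 0.97 5.45 0 0 0 5.1;0 0.97 5.45 0 0 0 5.1;0 0 0 -4 0 0 0;0 0 0 -5 0 0 0;0 0 0 -4.4 0 0 0"
}}

```text
t: 26.85
ee_pos: [0.5305, 0.2923, 0.0488]
ee_rot: [-2.977, -1.003, 0.003]
contact_force: [-0.1, -0.0, -0.4]
opening: 0.0004
finger_force: 0.0
```

Emit:
{"op": "step_arm", "data": {
  "series": "0 0 0 0 0 0 0;0 0 0 0 0 0 0"
}}

```text
t: 27.1
ee_pos: [0.532, 0.292, 0.0523]
ee_rot: [-2.977, -1.002, -0.002]
contact_force: [0.3, -0.5, -0.3]
opening: 0.0007
finger_force: 0.0
```

Emit:
{"op": "step_arm", "data": {
  "series": "0 0.4 0.3 0 0 0 0;0 0.4 0.3 0 0 0 0;0 0.4 0.3 0 0 0 0;0 0.32 0.24 0 0 0 0;0 0.32 0.24 0 0 0 0;0 0.32 0.24 0 0 0 0;0 0.32 0.24 0 0 0 0;0 0.32 0.24 0 0 0 0;0 0.32 0.24 0 0 0 0;0 0.32 0.24 0 0 0 0;0 0.32 0.24 0 0 0 0;0 0.32 0.24 0 0 0 0"
}}

```text
t: 28.6
ee_pos: [0.5721, 0.3223, 0.0519]
ee_rot: [2.978, 1.002, -0.0]
contact_force: [0.6, -0.2, -0.0]
opening: 0.0007
finger_force: 0.0
```

Emit:
{"op": "step_arm", "data": {
  "series": "0 0.32 0.24 0 0 0 0;0 0 0 0 0 0 0;0 0 0 0 0 0 0;0.87 0 0 4 0 0 0;0.87 0 0 6 0 0 0;0.87 0 0 6 0 0 0;0.87 0 0 0 0 0 0;0.87 0 0 0 0 0 0"
}}

```text
t: 29.6
ee_pos: [0.5744, 0.3243, 0.2119]
ee_rot: [2.978, 1.002, -0.001]
contact_force: [-1.0, 0.1, -0.4]
opening: 0.0425
finger_force: 0.0
```

```bash
python3 look.py .59 .336 .026 pics/w8.png
```

```text
29.6 [0.57444067 0.3242713  0.21186965] 0.042502019551278 [321.37195746 187.74970634]
crop 231 117
```

View pics/w8.png

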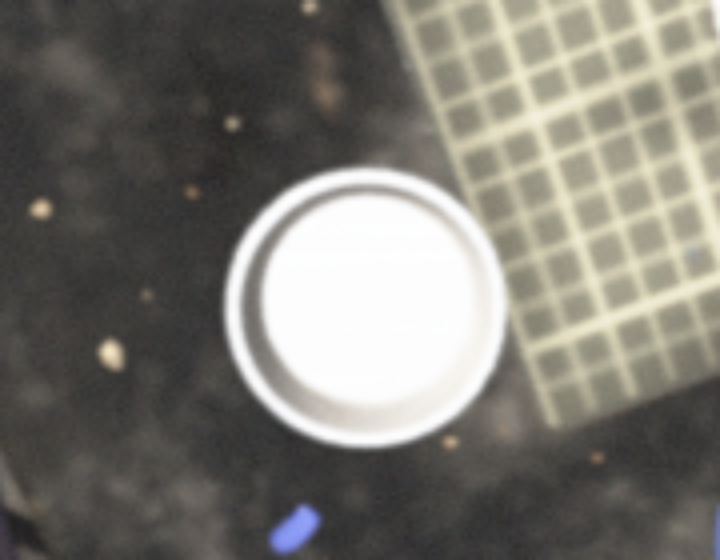

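Dish 1 is foot down, rim centre at crop (366,307), which is full-image (322.5,193.8).

```bash
python3 -c "
from h import *
s=ctrl.sense()['ee_pos'];r=ray('wrist',322.5,193.8,.026);print(r,r-s)"
```

```text
[0.58637637 0.33202132 0.026     ] [ 0.01251442  0.00796885 -0.18462356]
```

Emit:
{"op": "step_arm", "data": {
  "series": "0.87 1.3 0.85 -2 0 0 0;0.87 0 0 -5 0 0 0;0.87 0 0 -5 0 0 0;0.87 0 0 -4 0 0 0;0.87 0 0 -2 0 0 0;0.87 0 0 -1.4 0 0 0;0.87 0 0 0 0 0 0;0 0 0 0 0 0 0;0 0 0 0 0 0 0;0 0 0 0 0 0 0;0 0 0 0 0 0 0"
}}

```text
t: 31.02
ee_pos: [0.5889, 0.3334, 0.0193]
ee_rot: [-2.977, -1.002, -0.004]
contact_force: [-0.8, 0.6, 4.8]
opening: 0.0581
finger_force: 10.0
```

Emit:
{"op": "step_arm", "data": {
  "series": "0 0 0 1 0 0 0;0 0 0 2 0 0 0;0 0 0 4 0 0 0;0 -1 -1 5 0 0 0;0 -1.5 -5 2 0 0 -5;0 -1.5 -5.5 0 0 0 -5;0 -1.5 -5.5 0 0 0 -5;0 -1.5 -5.5 0 0 0 -5;0 -1.5 -5.5 0 0 0 -5;0 -1.5 -5.5 0 0 0 -5;0 -1.5 -5.5 0 0 0 -5;0 -0.5 -5.5 0 0 0 -5"
}}

```text
t: 32.52
ee_pos: [0.4672, -0.1135, 0.1591]
ee_rot: [3.14, -0.082, 0.001]
contact_force: [1.7, -0.7, -0.2]
opening: 0.0577
finger_force: 10.0
```

Emit:
{"op": "step_arm", "data": {
  "series": "0 0 -4 -1 0 0 -6;0 0 0 0 0 0 0;0 0 0 0 0 0 0"
}}

```text
t: 32.9
ee_pos: [0.4678, -0.1515, 0.1485]
ee_rot: [-3.132, 0.241, 0.0]
contact_force: [0.4, 0.0, 0.9]
opening: 0.0581
finger_force: 10.0
```

```bash
python3 look.py .488 -.199 .059 pics/w9.png; python3 -c "
from h import *
print(ctrl.sense()['ee_rot'],R.from_rotvec(ctrl.sense()['ee_rot']).as_matrix().round(3)[:,1])"
```

```text
32.9 [ 0.46780725 -0.15148373  0.14851546] 0.058109253974459145 [390.68965957 202.19921384]
crop 300 132
[-3.13202467e+00  2.39340868e-01  2.96785447e-04] [-0.152 -0.988 -0.   ]
```

```bash
python3 - <<'E'
import cv2,numpy as np
for f in("w7","w6","w9"):
    g=cv2.medianBlur(cv2.imread(f"pics/{f}.png",0),7)
    for a,b in((140,210),(230,300)):
        c=cv2.HoughCircles(g,cv2.HOUGH_GRADIENT_ALT,1,10,param1=80,param2=.6,minRadius=a,maxRadius=b);print(f,a,None if c is None else c[0][:3].round(0).tolist())
E
```

```text
w7 140 [[370.0, 287.0, 170.0], [426.0, 251.0, 194.0]]
w7 230 None
w6 140 [[355.0, 284.0, 194.0], [355.0, 284.0, 173.0]]
w6 230 None
w9 140 [[359.0, 273.0, 197.0]]
w9 230 None
```

The carrier has not moved, so I place the last dish.

Emit:
{"op": "step_arm", "data": {
  "series": "0 1.05 -2.4 0 0 0 0;0 1.05 -2.35 0 0 0 0;0 0 0 -3 0 0 0;0 0 0 -2 0 0 0;0 0 0 -1.2 0 0 0;0 0 0 -0.7 0 0 0;0 0 0 -0.5 0 0 0;0 0 0 -0.5 0 0 0;0 0 0 -0.3 0 0 0;0 0 0 -0.2 0 0 0;0 0 0 0 0 0 0;0 0 0 0 0 0 0"
}}

```text
t: 34.45
ee_pos: [0.4892, -0.1996, 0.0643]
ee_rot: [3.132, -0.241, 0.001]
contact_force: [-0.2, -0.3, 1.7]
opening: 0.0579
finger_force: 10.0
```

Emit:
{"op": "step_arm", "data": {
  "series": "0.85 0 0 0 0 0 0;0.85 0 0 0 0 0 0;0.85 0 0 0 0 0 0;0.85 0 0 0.5 0 0 0;0.85 0 0 2 0 0 0;0.85 0 0 4 0 0 0;0.85 -0.5 0 4 0 0 0;0.4 -4 0 3 0 0 0;0.4 0 0 0 0 0 0;0.4 0 0 0 0 0 0"
}}

```text
t: 35.7
ee_pos: [0.4445, -0.1996, 0.1991]
ee_rot: [3.132, -0.242, 0.002]
contact_force: [0.8, 0.4, -0.6]
opening: 0.0516
finger_force: 0.0
```

```bash
python3 - <<'E'
from fit import *
s=ctrl.sense();a=cv2.cvtColor(ctrl.camera("wrist"),4);t=cv2.cvtColor(ctrl.camera("top"),4);cv2.imwrite("pics/top3.png",t)
print(s["ee_pos"]);p=P("wrist")
def crop(im,n,X,w,h,f):
    c=proj(n,X)[0];x,y=[int(max(v,0)) for v in c-[w/2,h/2]];print(n,"crop",x,y,"pred",c);return cv2.resize(im[y:y+h,x:x+w],None,fx=f,fy=f,interpolation=cv2.INTER_CUBIC)
A=crop(a,"wrist",[.49,-.24,.05],260,200,2.0);B=crop(t,"top",[.49,-.24,.05],90,133,3.0)
print(proj("wrist",[.488,-.199,.071]))
h=min(A.shape[0],B.shape[0]);cv2.imwrite("pics/w10.png",np.hstack([A[:h],B[:h]]));print(A.shape)
E
```

```text
[ 0.44446221 -0.19960833  0.19905546]
wrist crop 234 56 pred [364.47423669 156.02587156]
top crop 456 227 pred [501.85766243 293.89368163]
[[310.77951028 170.24682746]]
(400, 520, 3)
```

View pics/w10.png

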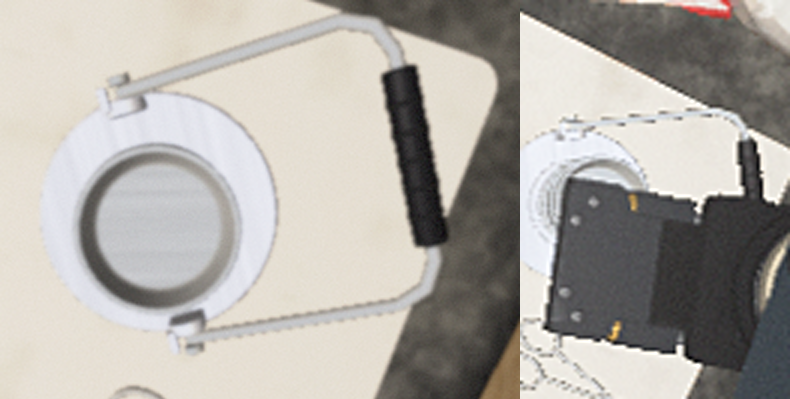

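```bash
python3 -c "
from h import *
for u,v in((434,89),(449,179),(441.5,134)):print(ray('wrist',u,v,.058))"
```

```text
[ 0.52946177 -0.29354445  0.058     ]
[ 0.46424693 -0.29983906  0.058     ]
[ 0.49784206 -0.29659642  0.058     ]
```

Emit:
{"op": "step_arm", "data": {
  "series": "0.5 2 -3 0 0 0 4.7;0.5 2 -3 0 0 0 4.7;0.5 2.1 -3.4 0 0 0 4.6;0.5 0 0 0 0 0 0;0.5 0 0 0 0 0 0"
}}

```text
t: 36.42
ee_pos: [0.5046, -0.2925, 0.1975]
ee_rot: [-3.136, -0.142, 0.004]
contact_force: [-0.2, 0.5, 0.5]
opening: 0.0436
finger_force: 0.0
```

Emit:
{"op": "step_arm", "data": {
  "series": "0.5 0.1 -0.3 -4 0 0 0;0.5 0 0 -4 0 0 0;0.5 0 0 -4 0 0 0;0.5 0 0 -2.8 0 0 0;0.5 0 0 0 0 0 0;0 0 0 0 0 0 0;0 0 0 0 0 0 0;0 0 0 0 0 0 0;0 0 0 0 0 0 0;0 0 0 0 0 0 0",
  "squeeze": 12
}}

```text
t: 37.67
ee_pos: [0.5054, -0.2951, 0.0508]
ee_rot: [-3.136, -0.142, 0.002]
contact_force: [-0.5, 3.9, -1.7]
opening: 0.0127
finger_force: 12.0
```

Emit:
{"op": "step_arm", "data": {
  "series": "0 0 0.4 0.97 0 0 0;0 -0.05 0.49 0.93 0 0 0;0 -0.1 0.58 0.87 0 0 0;0 -0.1 0.67 0.81 0 0 0;0 -0.1 0.75 0.74 0 0 0;0 -0.1 0.82 0.66 0 0 0;0 -0.1 0.88 0.58 0 0 0;0 -0.1 0.93 0.49 0 0 0;0 -0.1 0.98 0.39 0 0 0;0 -0.1 1.01 0.29 0 0 0;0 -0.1 1.03 0.19 0 0 0;0 -0.1 1 0.08 0 0 0"
}}

```text
t: 39.17
ee_pos: [0.4965, -0.2008, 0.1216]
ee_rot: [3.137, 0.142, 0.004]
contact_force: [-0.8, -1.9, 1.8]
opening: 0.0124
finger_force: 12.0
```

Emit:
{"op": "step_arm", "data": {
  "series": "0 0 0 0 0 0 0;0 0 0 0 0 0 0"
}}

```text
t: 39.42
ee_pos: [0.4965, -0.2003, 0.1215]
ee_rot: [-3.138, -0.142, -0.003]
contact_force: [0.2, 0.6, 7.5]
opening: 0.0123
finger_force: 12.0
```

Emit:
{"op": "step_arm", "data": {
  "series": "0.45 0 0 0 0 0 0;0.45 0 0 0 0 0 0;0.45 0 0 0 0 0 0;0.45 0 0 1.5 0 0 0;0.45 0 0 4 0 0 0;0.45 0 0 5 0 0 0;0.45 0 0 6 0 0 0;0.45 -5 0 0 0 0 0;0.45 0 0 0 0 0 0;0.45 0 0 0 0 0 0"
}}

```text
t: 40.67
ee_pos: [0.4459, -0.2012, 0.2867]
ee_rot: [3.138, 0.141, 0.002]
contact_force: [-0.1, 0.7, -0.0]
opening: 0.039
finger_force: 0.0
```

```bash
python3 - <<'E'
from fit import *
s=ctrl.sense();a=cv2.cvtColor(ctrl.camera("wrist"),4);cv2.imwrite("pics/w11.png",a);p=P("wrist")
print(s["ee_pos"],s["contact_force"])
# black grip blob near prediction, and wire/base checks
c=proj("wrist",[.486,-.2,.128],p)[0];print("pred grip",c)
m=(a.max(2)<60).astype(np.uint8);k,l,st,ce=cv2.connectedComponentsWithStats(m)
for i in range(1,k):
    if 150<st[i,4]<6000 and np.hypot(*(ce[i]-c))<80: print(st[i],ce[i],"at z=.128:",ray("wrist",*ce[i],.128,p))
g=cv2.medianBlur(cv2.cvtColor(a,6),3);b=proj("wrist",[.488,-.199,.06],p)[0];x,y=[int(max(v,0)) for v in b-[90,70]]
q=cv2.resize(g[y:y+140,x:x+180],None,fx=4,fy=4)
h=cv2.HoughCircles(q,cv2.HOUGH_GRADIENT_ALT,1,10,param1=80,param2=.5,minRadius=120,maxRadius=300)
print("pred rim",b,None if h is None else [(round(v[0]/4+x,1),round(v[1]/4+y,1),round(v[2]/4,1)) for v in h[0][:4]])
E
```

```text
[ 0.44590361 -0.20123962  0.28669533] [-0.06929697  0.72683792 -0.01630886]
pred grip [323.39700221 169.81502771]
[ 319  128   15   80 1101] [326.44959128 166.87647593] at z=.128: [ 0.48850846 -0.20218869  0.128     ]
pred rim [322.1877653  159.40891619] None
```

Emit:
{"op": "step_arm", "data": {
  "series": "0.45 -1 6 0 0 0 0;0.45 0 6 0 0 0 0;0.45 0 6 0 0 0 0;0.45 0 6 0 0 0 0;0.45 0 6 0 0 0 0;0.45 0 0 0 0 0 0;0.45 0 0 0 0 0 0"
}}

```text
t: 41.6
ee_pos: [0.4362, 0.0991, 0.2857]
ee_rot: [3.138, 0.145, -0.0]
contact_force: [-0.1, -0.6, 0.4]
opening: 0.0395
finger_force: 0.0
```

```bash
python3 - <<'E'
from fit import *
t=cv2.cvtColor(ctrl.camera("top"),4);cv2.imwrite("pics/top4.png",t);o=cv2.imread("pics/top0.png")
G=lambda i:cv2.GaussianBlur(cv2.cvtColor(i,6),(0,0),1).astype(np.float32)
x,y,w,h=436,258,80,76
d=cv2.absdiff(G(t),G(o))[y:y+h,x:x+w];print("mean/max diff",d.mean(),d.max())
r=cv2.matchTemplate(G(t)[y-15:y+h+15,x-15:x+w+15],G(o)[y:y+h,x:x+w],cv2.TM_CCOEFF_NORMED);print(cv2.minMaxLoc(r))
print("changed at",np.argwhere(d>40).mean(0)[::-1]+[x,y] if (d>40).any() else None,(d>40).sum())
# grip ends
for n,i in(("now",t),("start",o)):
    m=(i.max(2)<70).astype(np.uint8);k,l,s,c=cv2.connectedComponentsWithStats(m[y:y+h,x:x+w]);j=1+s[1:,4].argmax();print(n,s[j],c[j]+[x,y])
E
```

```text
mean/max diff 6.848191 127.0
(-0.03490802273154259, 0.9155260324478149, (30, 6), (14, 15))
changed at [489.62781955 295.96240602] 266
now [62 43  3 12 17] [499.05882353 306.76470588]
start [60 20  6 35 48] [498.95833333 296.89583333]
```

```bash
python3 -c "
from bench import ctrl
print(ctrl.sign_off())"
```

```text
the job is handed in; nothing more can be done
None
```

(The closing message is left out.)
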